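Gather the specimen bottles into the sample tray

ROBOT

A 6-joint arm with a two-finger parallel gripper is mounted at the origin on the work surface. World frame = base frame: x ahead of the robot, y to its left, z up, the work surface at z = 0. Lengths are in m, angles in rad, forces in N, time in s.
With the tool pointing down it reaches from about 0.35 to 0.925 m from the base axis. Payload 6.4 kg.
Tool frame: the origin (TCP) lies between the finger pads; the fingertips stand 22 mm ahead of it and the grasp point (between the pads) lies 3 mm ahead of it (tip_reach is the distance from the TCP to the fingertips, in m); z points along the fingers, y is the direction in which the jaws open and shut (so a half turn about z gives the same grasp; the last joint's range is limited). The gripper opens to 85 mm and grips with 20 to 120 N. Pads are 22 mm wide; open, the fingers measure 114 mm over their backs; the gripper's body (76 mm by 85 mm) begins 54 mm behind the grasp point. The pads swing forward as they close: fully open they stand 13 mm farther back than shut.
Start: joints at [-1.484, 0.245, 1.558, -0, 1.339, -0.174], TCP at [0.168, -0.628, 0.253] pointing down, gripper open.
Joint ranges: [-3.13, 3.13], [-1.02, 2.26], [0.13, 2.54], [-0.95, 4.09], [0.21, 2.88], [-2.74, 2.74]. Speed limits (rad/s): [2.57, 2.57, 3.14, 3.14, 3.14, 3.14].

INTERFACE

Orientations are given as a unit quaternion [w, x, y, z].
In Python, from bench import observe, get_image, camera_info, sign_off, masks_of, tip_reach gives the robot as it stands.
- The arm moves only by the tool send_rows, never from a script. Its argument "motion" is a list of rows, each a list of 7 numbers: the shift along the tool's x, y, z in m, then the turn, a rotation vector about the tool's x, y, z in rad, then the finger opening in m, from 0 to 0.0854. In form: [[tx, ty, tz, ax, ay, az, grip], ...]. A call has 1 to 12 rows; each row shifts and turns the commanded pose from where the row before left it, along the tool's axes as they then stand; what a row does not reach is not made up. A row lasts 1/8 s, in which the tool goes at most 62.5 mm and 10.7 degrees, less where a joint would pass 70% of its speed; a pose out of reach is approached as far as the arm can. A call with a gripper value outside its range is refused whole. The fingers move at their own pace and stop on an object; "newtons" is the grip in N (left out, the last holds). Time passes only in rows, so rows that do not move let the fingers close. It gives the time, the measured TCP pose, the force and the opening at its end, in the units of the state.
- observe(): the state, without advancing time (a new reading comes with each control period).
- get_image(name): name is "scene" or "top" or "wrist"; returns the picture (420x560x3 uint8, red, green, blue); there is no depth.
- camera_info(name): a dict with "fx", "fy", "cx", "cy" (pixels), "rvec" (rotation vector, rad) and "tvec" (3), from world to camera coordinates, as OpenCV has them. Camera axes: x right, y down, z forward; pixel columns grow to the right and rows downward; lengths in m; the calibration is good to about 2 mm. A picture is of the moment at which its call begins: read the wrist's pose just before it. camera_info takes no time and is no camera call; for the wrist camera it gives the pose at the moment of the call.
- sign_off(): hands the job in, once; it reports no verdict.
Trained networks look in the newest picture that a camera, given by its name, has taken for a name from the list of things; names that differ only in an ending like _2 or _b are one class to them, and where a whole thing is asked for, a point or a joint stands for the part that bears it (a point fixed in the world has none). Each returns a list of dicts, best first, with "p" (0 to 1); they miss things now and then, are a little off and sometimes report something else, mostly with a low value. They report only what shows in the picture. A call takes as long as a camera call. They do not tell look-alikes from the thing itself.
- masks_of(camera, target): "mask" (420x560 bool, what is visible of it) and "xy" ([column, row] in pixels, amid what is visible of it).
The state is a dict: "time_s": time; "q": joint angles; "qvel": joint speeds; "joint_torque": joint torques, N m; "tool_pos": TCP position; "orientation": TCP orientation; "ft_force": force on the tool from outside, world axes, zero at the start; "moment": the same for the moment, N m; "finger_gap": finger opening in m.
Only numpy, scipy, OpenCV 4.12 (cv2) and the standard library are available. Lean on these libraries where they do the work, as an engineer would, in place of code of your own. Each camera call takes 0.05 s, during which the arm holds its last target. There are 200 camera calls.

TASK

Gather the three amber specimen bottles into the blue tray: stand each one upright inside the ring that has the colour of its cap. The bottles are glass, so set them down gently rather than dropping them, never tip them over, and let go of them. The white bottles with red and green caps are reagents: leave them where they stand, and do not disturb the measuring cylinder.

Things in the scene. Friction and masses are not known exactly. Their poses are not given: they have to be found in the camera images.
- amber_red_mid (a point): Dark amber-brown specimen bottle with a red cap. Round, 52 mm in diameter up to 55 mm, then a sloping shoulder and a 32 mm wide red cap, 80 mm tall in all, about 160 g, a plain white paper band round its side. It stands on a grey mat 2 mm thick. This point is its centre, on its axis 40 mm above its underside; z is up along its axis.
- amber_yellow_mid (a point): Dark amber-brown specimen bottle with a yellow cap. Round, 52 mm in diameter up to 55 mm, then a sloping shoulder and a 32 mm wide yellow cap, 80 mm tall in all, about 160 g, a plain white paper band round its side. It stands on a grey mat 2 mm thick. This point is its centre, on its axis 40 mm above its underside; z is up along its axis.
- amber_green_mid (a point): Dark amber-brown specimen bottle with a green cap. Round, 52 mm in diameter up to 55 mm, then a sloping shoulder and a 32 mm wide green cap, 80 mm tall in all, about 160 g, a plain white paper band round its side. It stands on a grey mat 2 mm thick. This point is its centre, on its axis 40 mm above its underside; z is up along its axis.
- white_red_mid (a point): Look-alike: a white reagent bottle with a red cap, not to be moved. Round, 52 mm in diameter up to 55 mm, then a sloping shoulder and a 32 mm wide red cap, 80 mm tall in all, about 160 g, a plain white paper band round its side. It stands on a grey mat 2 mm thick. This point is its centre, on its axis 40 mm above its underside; z is up along its axis.
- white_green_mid (a point): Look-alike: a white reagent bottle with a green cap, not to be moved. Round, 52 mm in diameter up to 55 mm, then a sloping shoulder and a 32 mm wide green cap, 80 mm tall in all, about 160 g, a plain white paper band round its side. It stands on a grey mat 2 mm thick. This point is its centre, on its axis 40 mm above its underside; z is up along its axis.
- ring_red: Red ring fixed on the floor of the blue tray: 88 mm outside, 70 mm inside diameter, 8 mm high, open in the middle so that a bottle stands inside it on the tray floor. Origin: the ring's centre at the height of the tray floor (5 mm above the table); z up. The three rings stand in a row along the tray, 95 mm apart; their order varies.
- ring_yellow: Yellow ring fixed on the floor of the blue tray: 88 mm outside, 70 mm inside diameter, 8 mm high, open in the middle so that a bottle stands inside it on the tray floor. Origin: the ring's centre at the height of the tray floor (5 mm above the table); z up. The three rings stand in a row along the tray, 95 mm apart; their order varies.
- ring_green: Green ring fixed on the floor of the blue tray: 88 mm outside, 70 mm inside diameter, 8 mm high, open in the middle so that a bottle stands inside it on the tray floor. Origin: the ring's centre at the height of the tray floor (5 mm above the table); z up. The three rings stand in a row along the tray, 95 mm apart; their order varies.
- tray: Blue open plastic tray, fixed, lined with white paper, 180 mm (its x) by 330 mm (its y), 40 mm high over all, walls and floor 5 mm thick; it holds the three rings in a row along its y, on its middle line. Origin: centre of its underside. It stands to the left or to the right of the middle, the bottles on the other side.
- cylinder_mid (a point): Bystander: clear measuring cylinder, 190 mm tall, 34 mm in diameter on a 72 mm foot, standing beyond the work. This point is on its axis, 95 mm above its underside; z up. Not to be moved or tipped.
Mind the look-alikes: they are no part of the job. What is shaped like the ring_green but black or brown is not meant.

How it is judged:
At the end, for the whole second after the job is handed in: Each amber bottle stands in the ring of its cap's colour: its axis within 12 mm of the ring's centre, its underside on the tray floor (within 5 mm), upright within 0.08 rad, released and at rest. The two white bottles and the measuring cylinder are upright and within 25 mm of where they started (horizontal distance between amber_red_mid and ring_red below 0.012 m and z of amber_red_mid in the frame of ring_red between 0.035 and 0.045 m and angle between each of amber_red_mid, amber_yellow_mid, amber_green_mid's own z axis and vertical below 0.08 rad and linear speed of each of amber_red, amber_yellow, amber_green below 0.02 m/s and contact force between the fingers and amber_red below 0.1 N and horizontal distance between amber_yellow_mid and ring_yellow below 0.012 m and z of amber_yellow_mid in the frame of ring_yellow between 0.035 and 0.045 m and contact force between the fingers and amber_yellow below 0.1 N and horizontal distance between amber_green_mid and ring_green below 0.012 m and z of amber_green_mid in the frame of ring_green between 0.035 and 0.045 m and contact force between the fingers and amber_green below 0.1 N and distance of each of white_red_mid, white_green_mid, cylinder_mid from where it was at the start of the episode below 0.025 m and angle between each of white_red_mid, white_green_mid, cylinder_mid's own z axis and vertical below 0.1 rad); the robot touches nothing.
It fails at once if an amber bottle was dropped (fell free faster than 0.7 m/s, about 25 mm) ((linear speed of amber_red above 0.7 m/s and contact force between the fingers and amber_red below 0.01 N) or (linear speed of amber_yellow above 0.7 m/s and contact force between the fingers and amber_yellow below 0.01 N) or (linear speed of amber_green above 0.7 m/s and contact force between the fingers and amber_green below 0.01 N)).
It fails at once if an amber bottle was tipped over (angle between any of amber_red_mid, amber_yellow_mid, amber_green_mid's own z axis and vertical above 0.6 rad).
It fails at once if the white bottle with the red cap was disturbed (shifted more than 25 mm or tipped) (distance of white_red_mid from where it was at the start of the episode above 0.025 m or angle between white_red_mid's own z axis and vertical above 0.35 rad).
It fails at once if the white bottle with the green cap was disturbed (shifted more than 25 mm or tipped) (distance of white_green_mid from where it was at the start of the episode above 0.025 m or angle between white_green_mid's own z axis and vertical above 0.35 rad).
It fails at once if the measuring cylinder was disturbed (shifted more than 25 mm or tipped) (distance of cylinder_mid from where it was at the start of the episode above 0.025 m or angle between cylinder_mid's own z axis and vertical above 0.35 rad).
It also fails if it takes over 88 s, if anything falls off the work surface, if the arm or the gripper's body presses on something with over 40 N, if the wrist force passes 120 N, or if a joint passes its speed limit or range.

## Working session

There is one attempt and no reset: what is moved stays moved. The work goes in short steps, Python scripts to look and compute and a tool call to move; the robot and the scene stay as the last step left them, time stands still between calls to the robot, and variables do not carry over. Pictures are saved under pics/ and viewed, on a budget of 14 in all, crops included, one or two more only if the job needs it, and the job is handed in when it is done.

Besides the shell and the picture viewer there is one more tool, called as name(argument=value, ...), one argument or row to a line, values as JSON. send_rows: Moves the arm, as the interface text tells. Its arguments: {"type":"object","properties":{"motion":{"type":"array","items":{"type":"array","items":{"type":"number"}}},"newtons":{"type":"number"}},"required":["motion"]}

```bash
mkdir -p pics
python3 - <<'E'
from bench import *
import cv2,numpy as np
s=observe();print({k:np.round(v,3) for k,v in s.items()})
a=get_image("scene");b=get_image("top")
cv2.imwrite("pics/scene.png",a[:,:,::-1]);cv2.imwrite("pics/top.png",b[:,:,::-1])
for c in("scene","top","wrist"):
  print(c,{k:np.round(v,3) for k,v in camera_info(c).items()})
print(tip_reach)
E
```

```text
{'time_s': np.float64(0.0), 'q': array([-1.484,  0.246,  1.559,  0.   ,  1.339, -0.174]), 'qvel': array([ 0.002,  0.   ,  0.   ,  0.   , -0.   , -0.   ]), 'joint_torque': array([-1.0000e-03, -4.2951e+01, -3.2613e+01, -0.0000e+00,  5.0000e-03,
        0.0000e+00]), 'tool_pos': array([ 0.168, -0.627,  0.252]), 'orientation': array([-0.001,  0.992,  0.13 ,  0.   ]), 'ft_force': array([ 0.169, -0.14 , -0.621]), 'moment': array([ 0.025, -0.037,  0.082]), 'finger_gap': np.float64(0.086)}
scene {'fx': np.float64(441.253), 'fy': np.float64(441.253), 'cx': np.float64(279.988), 'cy': np.float64(207.981), 'rvec': array([ 2.204,  0.801, -0.361]), 'tvec': array([-0.44 , -0.18 ,  1.196])}
top {'fx': np.float64(390.171), 'fy': np.float64(390.171), 'cx': np.float64(274.866), 'cy': np.float64(204.848), 'rvec': array([ 2.153, -2.113,  0.189]), 'tvec': array([-0.027,  0.57 ,  0.94 ])}
wrist {'fx': np.float64(338.729), 'fy': np.float64(338.729), 'cx': np.float64(280.995), 'cy': np.float64(209.578), 'rvec': array([-2.295,  1.765,  0.266]), 'tvec': array([-0.649, -0.038,  0.379])}
0.022
```

View pics/scene.png

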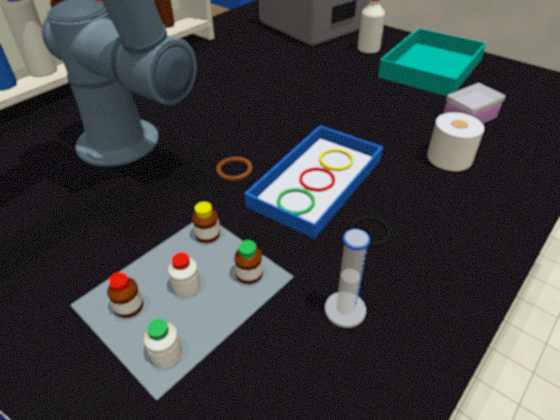

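View pics/top.png

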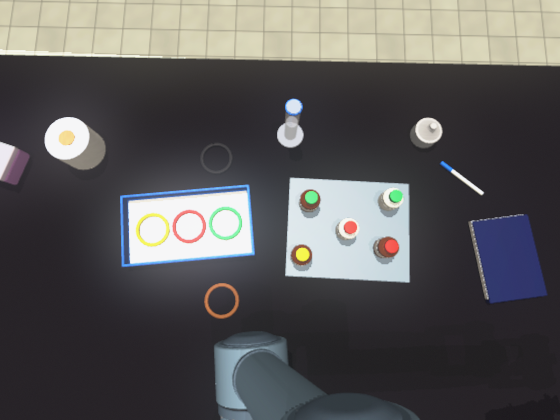

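```bash
cat > h.py <<'E'
import numpy as np,cv2
from bench import *
def ray(c,uv,z,ci=None):
  ci=ci or camera_info(c);R=cv2.Rodrigues(np.array(ci["rvec"],float))[0];t=np.array(ci["tvec"],float)
  d=R.T@np.array([(uv[0]-ci["cx"])/ci["fx"],(uv[1]-ci["cy"])/ci["fy"],1]);o=-R.T@t
  return o+d*(z-o[2])/d[2]
E
python3 - <<'E'
from h import *
for c in("top","scene"):
  im=get_image(c)
  for n in ["amber_red_mid","amber_yellow_mid","amber_green_mid","white_red_mid","white_green_mid","ring_red","ring_yellow","ring_green","cylinder_mid","tray"]:
    for r in masks_of(c,n)[:4]:
      m=r["mask"];print(c,n,round(r["p"],2),np.round(r["xy"]),m.sum(),im[m].mean(0).astype(int),np.round(ray(c,r["xy"],.009 if "ring" in n else .04),3))
E
```

```text
top amber_red_mid 0.7 [383. 252.] 451 [169  96  86] [ 0.457 -0.29   0.04 ]
top amber_yellow_mid 0.92 [300. 254.] 383 [182 160  87] [ 0.449 -0.081  0.04 ]
top amber_yellow_mid 0.32 [384. 249.] 419 [170  94  84] [ 0.464 -0.292  0.04 ]
top amber_green_mid 0.65 [312. 196.] 382 [124 148 107] [ 0.596 -0.111  0.04 ]
top white_red_mid 0.6 [346. 230.] 379 [225 175 166] [ 0.511 -0.199  0.04 ]
top white_green_mid 0.71 [390. 198.] 440 [167 207 172] [ 0.597 -0.312  0.04 ]
top white_green_mid 0.65 [302. 253.] 376 [181 158  84] [ 0.452 -0.088  0.04 ]
top ring_red 0.9 [187. 213.] 380 [243 156 155] [0.552 0.213 0.009]
top ring_yellow 0.9 [141. 222.] 354 [243 243 130] [0.526 0.334 0.009]
top ring_yellow 0.67 [234. 221.] 500 [178 241 199] [0.532 0.09  0.009]
top ring_green 0.71 [290. 130.] 831 [187 192 202] [ 0.787 -0.053  0.009]
top ring_green 0.69 [234. 234.] 373 [160 241 187] [0.498 0.09  0.009]
top ring_green 0.68 [208. 302.] 387 [168 110  76] [0.326 0.148 0.009]
top ring_green 0.64 [206. 153.] 232 [72 71 74] [0.716 0.17  0.009]
top cylinder_mid 0.76 [291. 128.] 859 [185 192 202] [ 0.779 -0.055  0.
[... 348 characters left out ...]
39 [183 141 128] [ 0.522 -0.205  0.04 ]
scene white_green_mid 0.6 [163. 341.] 1398 [146 176 144] [ 0.596 -0.315  0.04 ]
scene white_green_mid 0.53 [349. 286.] 2504 [150 153 158] [ 0.765 -0.033  0.04 ]
scene ring_red 0.9 [316. 171.] 406 [205 113 111] [0.498 0.229 0.009]
scene ring_yellow 0.62 [336. 167.] 329 [208 203 102] [0.528 0.272 0.009]
scene ring_green 0.84 [376. 222.] 375 [28 27 30] [0.703 0.167 0.009]
scene ring_green 0.73 [235. 177.] 250 [124  72  33] [0.361 0.086 0.009]
scene ring_green 0.65 [304. 189.] 340 [107 184 128] [0.517 0.155 0.009]
scene cylinder_mid 0.94 [350. 286.] 2468 [150 153 157] [ 0.766 -0.033  0.04 ]
scene tray 0.68 [316. 177.] 7135 [124 148 180] [0.534 0.179 0.04 ]
```

The scene view shows a grey mat with five bottles: amber yellow (205,222), amber green (248,262), amber red (125,295), white red (183,275) and white green (162,343). In the top view, the tray rings are yellow (153,230), red (189,227) and green (225,223). The black ring (216,158) and brown ring (222,300) lie outside the tray, so they aren't meant. Next I'll measure the caps and rings by colour.

Run:
```python
from h import *
B=dict(top=dict(ar=(388,247,12),ay=(302,255,12),ag=(311,199,12),wr=(349,229,12),wg=(394,197,12)),scene=dict(ar=(120,285,16),ay=(204,212,16),ag=(247,249,16),wr=(181,263,16),wg=(158,330,16)))
R=dict(top=dict(y=(153,230),r=(189,227),g=(225,223)),scene=dict(y=(336,160),r=(317,179),g=(296,201)))
def seg(im,k):
  h=cv2.cvtColor(im,cv2.COLOR_RGB2HSV).astype(int);H,S,V=h[...,0],h[...,1],h[...,2]
  hue={'r':(H<6)|(H>172),'y':(H>22)&(H<35),'g':(H>50)&(H<85)}[k]
  return hue&(S>110)&(V>90)
for c in("top","scene"):
  im=get_image(c);yy,xx=np.mgrid[:420,:560]
  for n,(u,v,r) in B[c].items():
    m=seg(im,n[1])&(np.hypot(xx-u,yy-v)<r)
    uv=xx[m].mean(),yy[m].mean()
    print(c,n,m.sum(),np.round(uv,1),*[np.round(ray(c,uv,z)[:2],4) for z in(.082,.076)])
  P=[]
  for n,(u,v) in R[c].items():
    m=seg(im,n)&(abs(xx-u)<23)&(abs(yy-v)<20)
    e=cv2.fitEllipse(np.argwhere(m)[:,::-1].astype(np.float32))
    p=ray(c,e[0],.011);P.append(p);print(c,n,m.sum(),np.round(e[0],1),np.round(p[:2],4))
  print(np.linalg.norm(np.diff(P,axis=0),axis=1))
```

```text
top ar 179 [390.7 246.1] [ 0.4695 -0.2977] [ 0.4699 -0.2995]
top ay 148 [302.2 254. ] [ 0.4465 -0.0843] [ 0.4468 -0.0848]
top ag 133 [310.9 197. ] [ 0.5864 -0.1049] [ 0.5876 -0.1055]
top wr 128 [350.1 227. ] [ 0.514  -0.2004] [ 0.5147 -0.2015]
top wg 117 [395.6 195.7] [ 0.5936 -0.3136] [ 0.5949 -0.3156]
top y 258 [152.2 229.3] [0.5065 0.3011]
top r 226 [188.8 226.1] [0.5168 0.2065]
top g 155 [225.2 223. ] [0.5269 0.112 ]
[0.09516235 0.09500839]
scene ar 332 [118.3 281.1] [ 0.4748 -0.3028] [ 0.4697 -0.3011]
scene ay 248 [203.  208.7] [ 0.4517 -0.0888] [ 0.4463 -0.0849]
scene ag 253 [247.2 248. ] [ 0.5909 -0.1089] [ 0.5869 -0.1052]
scene wr 243 [180.2 260.2] [ 0.5198 -0.2056] [ 0.5151 -0.2028]
scene wg 324 [157.3 328.4] [ 0.5982 -0.3181] [ 0.5943 -0.3165]
scene y 177 [335.9 159.1] [0.5097 0.2969]
scene r 205 [316.8 178.8] [0.5197 0.2031]
scene g 173 [295.6 200.9] [0.53   0.1092]
[0.09427582 0.09451806]
```

Run:
```python
import cv2,numpy as np
a=cv2.imread("pics/top.png")[170:280,110:420];cv2.imwrite("pics/crop.png",cv2.resize(a,None,fx=2.5,fy=2.5,interpolation=2))
```

```text
(no output)
```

View pics/crop.png

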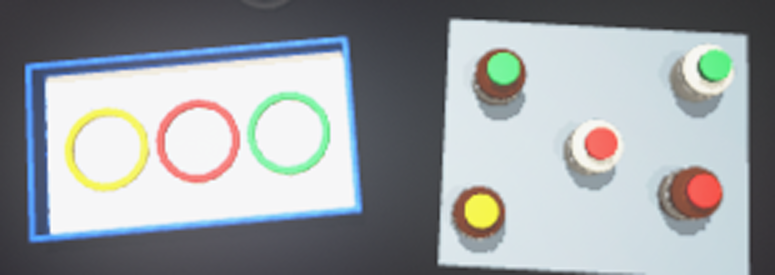

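send_rows(
  motion=[
    [0, 0, 0, 0, 0, -0.164, 0.085],
    [0, 0, 0, 0, 0, -0.164, 0.085],
    [0, 0, 0, 0, 0, -0.164, 0.085],
    [0, 0, 0, 0, 0, -0.164, 0.085],
    [0, 0, 0, 0, 0, -0.164, 0.085],
    [0, 0, 0, 0, 0, -0.164, 0.085],
    [0, 0, 0, 0, 0, -0.164, 0.085],
    [0, 0, 0, 0, 0, -0.162, 0.085],
    [0, 0, 0, 0, 0, 0, 0.085],
  ],
  newtons=35,
)

```text
time_s: 2.42
tool_pos: [0.1676, -0.628, 0.2533]
orientation: [-0.0, 0.708, 0.706, 0.0]
ft_force: [-0.3, 0.0, -0.4]
finger_gap: 0.0849
```

send_rows(
  motion=[
    [0.0298, 0.0274, 0.008, 0, 0, 0, 0.085],
    [0.0298, 0.0274, 0.008, 0, 0, 0, 0.085],
    [0.0298, 0.0274, 0.008, 0, 0, 0, 0.085],
    [0.0298, 0.0274, 0.008, 0, 0, 0, 0.085],
    [0.0298, 0.0274, 0.008, 0, 0, 0, 0.085],
    [0.0298, 0.0274, 0.008, 0, 0, 0, 0.085],
    [0.0298, 0.0274, 0.008, 0, 0, 0, 0.085],
    [0.0298, 0.0274, 0.008, 0, 0, 0, 0.085],
    [0.0298, 0.0274, 0.008, 0, 0, 0, 0.085],
    [0.0298, 0.0274, 0.008, 0, 0, 0, 0.085],
    [0.0298, 0.0274, 0.008, 0, 0, 0, 0.085],
    [0, 0, 0, 0, 0, 0, 0.085],
  ],
)

```text
time_s: 3.92
tool_pos: [0.4699, -0.2982, 0.1646]
orientation: [-0.001, 0.707, 0.708, 0.0]
ft_force: [-0.6, -0.6, -0.1]
finger_gap: 0.0849
```

Run:
```python
from h import *
s=observe();print(np.round(s["tool_pos"],4),np.round(s["q"],2))
a=get_image("wrist");cv2.imwrite("pics/w1.png",a[:,:,::-1])
ci=camera_info("wrist")
for n,p in dict(cap=(.4695,-.3,.082)).items():
  print(cv2.projectPoints(np.array([p]),np.array(ci["rvec"]),np.array(ci["tvec"]),np.array([[ci["fx"],0,ci["cx"]],[0,ci["fy"],ci["cy"]],[0,0,1]]),None)[0].ravel())
```

```text
[ 0.4699 -0.2982  0.1646] [-0.77  0.13  1.86  0.    1.15 -0.77]
[283.08533313 229.24094128]
```

View pics/w1.png

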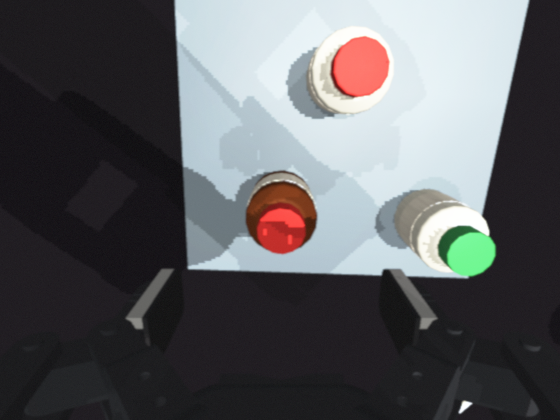

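Amber red cap is at (281,230), where I predicted it (283,229). White red is at (360,65) and white green at (467,250), both clear of the fingers. Descend and grasp.

send_rows(
  motion=[
    [-0.0015, 0, 0.015, 0, 0, 0, 0.085],
    [0, 0, 0.02, 0, 0, 0, 0.085],
    [0, 0, 0.02, 0, 0, 0, 0.085],
    [0, 0, 0.02, 0, 0, 0, 0.085],
    [0, 0, 0.02, 0, 0, 0, 0.085],
    [0, 0, 0.015, 0, 0, 0, 0.085],
    [0, 0, 0.01, 0, 0, 0, 0.085],
    [0, 0, 0, 0, 0, 0, 0.085],
  ],
)

```text
time_s: 4.97
tool_pos: [0.4687, -0.3015, 0.0446]
orientation: [-0.001, 0.707, 0.707, -0.0]
ft_force: [0.1, 0.5, 1.2]
finger_gap: 0.0849
```

send_rows(
  motion=[
    [0, 0, 0, 0, 0, 0, 0.065],
    [0, 0, 0, 0, 0, 0, 0.056],
    [0, 0, 0, 0, 0, 0, 0.05],
    [0, 0, 0, 0, 0, 0, 0.045],
    [0, 0, 0, 0, 0, 0, 0.04],
    [0, 0, 0, 0, 0, 0, 0.04],
    [0, 0, 0, 0, 0, 0, 0.04],
    [0, 0, 0, 0, 0, 0, 0.04],
  ],
  newtons=35,
)

```text
time_s: 5.98
tool_pos: [0.4696, -0.3022, 0.0462]
orientation: [0.001, 0.707, 0.707, 0.0]
ft_force: [-1.4, 1.1, 5.2]
finger_gap: 0.0508
```

send_rows(
  motion=[
    [0, 0, -0.01, 0, 0, 0, 0.04],
    [0, 0, -0.02, 0, 0, 0, 0.04],
    [0, 0, -0.03, 0, 0, 0, 0.04],
    [0, 0, -0.03, 0, 0, 0, 0.04],
    [0, 0, -0.03, 0, 0, 0, 0.04],
    [0, 0, -0.02, 0, 0, 0, 0.04],
    [0, 0, 0, 0, 0, 0, 0.04],
  ],
)

```text
time_s: 6.85
tool_pos: [0.4699, -0.3026, 0.1882]
orientation: [0.003, 0.707, 0.707, 0.0]
ft_force: [-0.2, -0.8, -1.1]
finger_gap: 0.051
```

send_rows(
  motion=[
    [0.02, 0.004, 0, 0, 0, 0, 0.04],
    [0.046, 0.004, 0, 0, 0, 0, 0.04],
    [0.05, 0.004, 0, 0, 0, 0, 0.04],
    [0.05, 0.004, 0, 0, 0, 0, 0.04],
    [0.05, 0.004, 0, 0, 0, 0, 0.04],
    [0.05, 0.004, 0, 0, 0, 0, 0.04],
    [0.05, 0.004, 0, 0, 0, 0, 0.04],
    [0.05, 0.004, 0, 0, 0, 0, 0.04],
    [0.05, 0.004, 0, 0, 0, 0, 0.04],
    [0.05, 0.004, 0, 0, 0, 0, 0.04],
    [0.03, 0.004, 0, 0, 0, 0, 0.04],
    [0.01, 0.004, 0, 0, 0, 0, 0.04],
  ],
)

```text
time_s: 8.35
tool_pos: [0.5154, 0.2063, 0.1838]
orientation: [-0.001, 0.706, 0.708, -0.001]
ft_force: [-0.0, 0.5, -1.6]
finger_gap: 0.0505
```

send_rows(
  motion=[
    [0, 0, 0.02, 0, 0, 0, 0.04],
    [0, 0, 0.025, 0, 0, 0, 0.04],
    [0, 0, 0.025, 0, 0, 0, 0.04],
    [0, 0, 0.02, 0, 0, 0, 0.04],
    [0, 0, 0, 0, 0, 0, 0.04],
    [0, 0, 0, 0, 0, 0, 0.04],
  ],
)

```text
time_s: 9.1
tool_pos: [0.5173, 0.2041, 0.0958]
orientation: [0.0, 0.707, 0.707, 0.0]
ft_force: [0.3, -0.1, -1.5]
finger_gap: 0.0509
```

Run:
```python
from h import *
s=observe();print(np.round(s["tool_pos"],4),np.round(s["orientation"],4),s["finger_gap"])
cv2.imwrite("pics/p1.png",np.vstack([get_image("wrist"),get_image("scene")])[:,:,::-1][0:840:2,::2] if 0 else np.hstack([cv2.resize(get_image("wrist"),(400,300)),cv2.resize(get_image("scene")[80:290,170:450],(400,300))])[:,:,::-1])
```

```text
[0.5173 0.2041 0.0958] [2.000e-04 7.073e-01 7.070e-01 2.000e-04] 0.0508560921672197
```

View pics/p1.png

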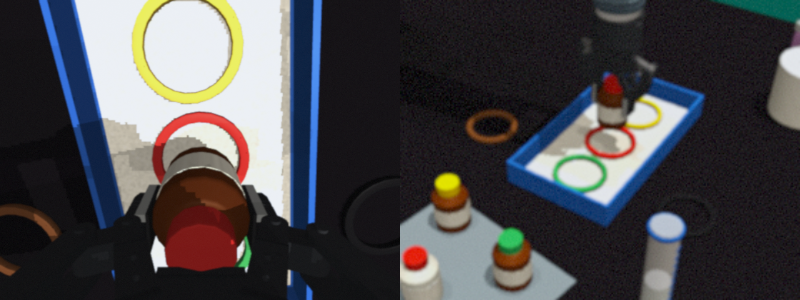

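The bottle hangs upright over the red ring. Lower it gently.

send_rows(
  motion=[
    [0, 0, 0.015, 0, 0, 0, 0.04],
    [0, 0, 0.015, 0, 0, 0, 0.04],
    [0, 0, 0.008, 0, 0, 0, 0.04],
    [0, 0, 0.004, 0, 0, 0, 0.04],
    [0, 0, 0.002, 0, 0, 0, 0.04],
    [0, 0, 0.001, 0, 0, 0, 0.04],
    [0, 0, 0.001, 0, 0, 0, 0.04],
    [0, 0, 0, 0, 0, 0, 0.04],
  ],
)

```text
time_s: 10.2
tool_pos: [0.5171, 0.2043, 0.0494]
orientation: [0.0, 0.707, 0.707, 0.0]
ft_force: [-0.4, -0.5, -1.1]
finger_gap: 0.0509
```

send_rows(
  motion=[
    [0, 0, 0.001, 0, 0, 0, 0.04],
    [0, 0, 0.001, 0, 0, 0, 0.04],
    [0, 0, 0, 0, 0, 0, 0.04],
  ],
)

```text
time_s: 10.58
tool_pos: [0.5173, 0.2044, 0.0492]
orientation: [-0.0, 0.707, 0.707, -0.0]
ft_force: [-7.2, -1.6, 14.0]
finger_gap: 0.0505
```

Contact felt (14 N). Release slowly, then rise.

send_rows(
  motion=[
    [0, 0, -0.001, 0, 0, 0, 0.05],
    [0, 0, 0, 0, 0, 0, 0.054],
    [0, 0, 0, 0, 0, 0, 0.06],
    [0, 0, 0, 0, 0, 0, 0.07],
    [0, 0, 0, 0, 0, 0, 0.08],
    [0, 0, 0, 0, 0, 0, 0.08],
    [0, 0, 0, 0, 0, 0, 0.08],
  ],
)

```text
time_s: 11.45
tool_pos: [0.517, 0.2043, 0.0483]
orientation: [-0.0, 0.707, 0.707, 0.0]
ft_force: [0.3, -0.2, -0.3]
finger_gap: 0.0803
```

send_rows(
  motion=[
    [0, 0, -0.01, 0, 0, 0, 0.08],
    [0, 0, -0.02, 0, 0, 0, 0.08],
    [0, 0, -0.03, 0, 0, 0, 0.08],
    [0, 0, -0.03, 0, 0, 0, 0.08],
    [0, 0, -0.03, 0, 0, 0, 0.08],
    [0, 0, -0.01, 0, 0, 0, 0.08],
    [0, 0, 0, 0, 0, 0, 0.08],
  ],
)

```text
time_s: 12.32
tool_pos: [0.5174, 0.2043, 0.1793]
orientation: [0.001, 0.707, 0.707, 0.001]
ft_force: [-0.1, 0.8, 0.9]
finger_gap: 0.0797
```

```bash
cat >> h.py <<'E'
def seg(im,k):
  h=cv2.cvtColor(im,cv2.COLOR_RGB2HSV).astype(int);H,S,V=h[...,0],h[...,1],h[...,2]
  hue={'r':(H<6)|(H>172),'y':(H>22)&(H<35),'g':(H>50)&(H<85)}[k]
  return (hue&(S>110)&(V>90)).astype(np.uint8)
def blobs(c,k,z):
  im=get_image(c);n,l,st,ce=cv2.connectedComponentsWithStats(seg(im,k))
  for i in range(1,n):
    if st[i,4]>60: print(c,k,st[i],np.round(ce[i],1),np.round(ray(c,ce[i],z),4))
E
python3 - <<'E'
from h import *
s=observe();print(np.round(s["tool_pos"],4))
cv2.imwrite("pics/w2.png",get_image("wrist")[:,:,::-1])
for k in "ryg": blobs("wrist",k,.085 if k=="r" else .011)
E
```

```text
[0.5174 0.2043 0.1793]
wrist r [ 232  143  100   92 2089] [281.3 179.5] [0.5152 0.234  0.085 ]
wrist r [ 259  192   48   49 1772] [282.5 217.4] [0.516  0.2085 0.085 ]
wrist y [ 215   16  109  118 3506] [268.9  72.3] [0.5052 0.3041 0.011 ]
wrist g [ 248  247   91   82 1968] [293.2 287. ] [0.526  0.1141 0.011 ]
```

View pics/w2.png

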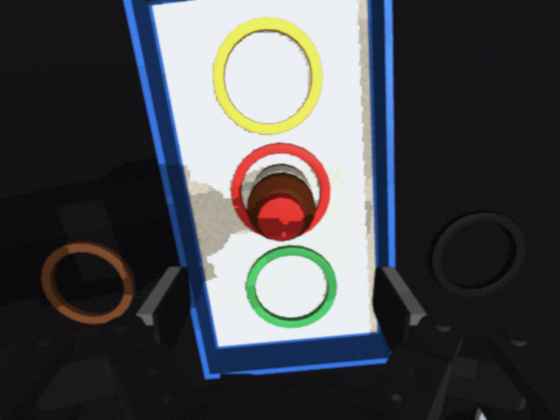

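Red is inside its ring: its cap measures (0.516,0.2085) and the ring midpoint between green and yellow is (0.516,0.209) in the same frame. Next is amber green.

send_rows(
  motion=[
    [-0.02, 0.007, 0, 0, 0, 0, 0.085],
    [-0.04, 0.008, 0, 0, 0, 0, 0.085],
    [-0.045, 0.009, 0, 0, 0, 0, 0.085],
    [-0.045, 0.009, 0, 0, 0, 0, 0.085],
    [-0.045, 0.009, 0, 0, 0, 0, 0.085],
    [-0.045, 0.009, 0, 0, 0, 0, 0.085],
    [-0.04, 0.009, 0, 0, 0, 0, 0.085],
    [-0.02, 0.006, 0, 0, 0, 0, 0.085],
    [-0.0095, 0.0035, 0, 0, 0, 0, 0.085],
    [0, 0, 0, 0, 0, 0, 0.085],
    [0, 0, 0, 0, 0, 0, 0.085],
  ],
)

```text
time_s: 13.9
tool_pos: [0.5863, -0.104, 0.1781]
orientation: [-0.0, 0.707, 0.708, -0.0]
ft_force: [0.4, 0.0, -0.0]
finger_gap: 0.085
```

Run:
```python
from h import *
s=observe();print(np.round(s["tool_pos"],4))
cv2.imwrite("pics/w3.png",get_image("wrist")[:,:,::-1])
for k in "gy": blobs("wrist",k,.082)
```

```text
[ 0.5863 -0.104   0.1781]
wrist g [ 258  198   47   47 1708] [281.  221.2] [ 0.5852 -0.1038  0.082 ]
wrist y [  45  171   50   46 1700] [ 69.4 194.1] [ 0.4456 -0.0851  0.082 ]
```

View pics/w3.png

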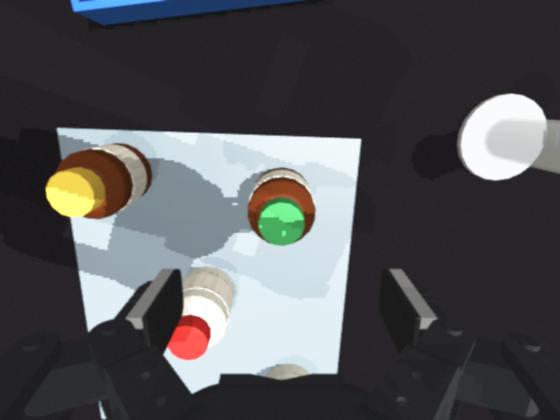

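Amber green is at (281,221), centred between the fingers. Amber yellow (70,194) and white red (187,337) are clear. Descend .133 and grasp.

send_rows(
  motion=[
    [-0.001, 0, 0.02, 0, 0, 0, 0.085],
    [0, 0, 0.025, 0, 0, 0, 0.085],
    [0, 0, 0.025, 0, 0, 0, 0.085],
    [0, 0, 0.02, 0, 0, 0, 0.085],
    [0, 0, 0.02, 0, 0, 0, 0.085],
    [0, 0, 0.013, 0, 0, 0, 0.085],
    [0, 0, 0.01, 0, 0, 0, 0.085],
    [0, 0, 0, 0, 0, 0, 0.085],
  ],
)

```text
time_s: 15.05
tool_pos: [0.5862, -0.1061, 0.0447]
orientation: [-0.0, 0.707, 0.707, -0.0]
ft_force: [0.2, 0.8, -0.1]
finger_gap: 0.085
```

send_rows(
  motion=[
    [0, 0, 0, 0, 0, 0, 0.065],
    [0, 0, 0, 0, 0, 0, 0.056],
    [0, 0, 0, 0, 0, 0, 0.05],
    [0, 0, 0, 0, 0, 0, 0.045],
    [0, 0, 0, 0, 0, 0, 0.04],
    [0, 0, 0, 0, 0, 0, 0.04],
    [0, 0, 0, 0, 0, 0, 0.04],
    [0, 0, 0, 0, 0, 0, 0.04],
  ],
  newtons=35,
)

```text
time_s: 16.05
tool_pos: [0.5872, -0.1065, 0.0462]
orientation: [0.001, 0.707, 0.707, 0.0]
ft_force: [-1.9, 0.5, 5.4]
finger_gap: 0.0505
```

send_rows(
  motion=[
    [0, 0, -0.01, 0, 0, 0, 0.04],
    [0, 0, -0.02, 0, 0, 0, 0.04],
    [0, 0, -0.03, 0, 0, 0, 0.04],
    [0, 0, -0.03, 0, 0, 0, 0.04],
    [0, 0, -0.03, 0, 0, 0, 0.04],
    [0, 0, -0.02, 0, 0, 0, 0.04],
    [0, 0, 0, 0, 0, 0, 0.04],
  ],
)

```text
time_s: 16.92
tool_pos: [0.5875, -0.1066, 0.1875]
orientation: [0.002, 0.707, 0.707, 0.001]
ft_force: [0.2, 0.9, -1.4]
finger_gap: 0.0506
```

send_rows(
  motion=[
    [0.015, -0.004, 0, 0, 0, 0, 0.04],
    [0.03, -0.009, 0, 0, 0, 0, 0.04],
    [0.04, -0.011, 0, 0, 0, 0, 0.04],
    [0.04, -0.011, 0, 0, 0, 0, 0.04],
    [0.04, -0.011, 0, 0, 0, 0, 0.04],
    [0.03, -0.009, 0, 0, 0, 0, 0.04],
    [0.015, -0.0045, 0, 0, 0, 0, 0.04],
    [0.006, 0, 0, 0, 0, 0, 0.04],
    [0, 0, 0, 0, 0, 0, 0.04],
    [0, 0, 0.02, 0, 0, 0, 0.04],
    [0, 0, 0.025, 0, 0, 0, 0.04],
    [0, 0, 0.025, 0, 0, 0, 0.04],
  ],
)

```text
time_s: 18.42
tool_pos: [0.5276, 0.1087, 0.1146]
orientation: [0.0, 0.708, 0.707, 0.0]
ft_force: [-0.1, 0.7, -2.4]
finger_gap: 0.0509
```

send_rows(
  motion=[
    [0, 0, 0.02, 0, 0, 0, 0.04],
    [0, 0, 0.015, 0, 0, 0, 0.04],
    [0, 0, 0.015, 0, 0, 0, 0.04],
    [0, 0, 0.008, 0, 0, 0, 0.04],
    [0, 0, 0.004, 0, 0, 0, 0.04],
    [0, 0, 0.002, 0, 0, 0, 0.04],
    [0, 0, 0.001, 0, 0, 0, 0.04],
    [0, 0, 0.001, 0, 0, 0, 0.04],
    [0, 0, 0, 0, 0, 0, 0.04],
  ],
)

```text
time_s: 19.55
tool_pos: [0.5271, 0.1098, 0.0495]
orientation: [0.0, 0.707, 0.707, 0.0]
ft_force: [0.2, -0.4, -1.8]
finger_gap: 0.0506
```

send_rows(
  motion=[
    [0, 0, 0.001, 0, 0, 0, 0.04],
    [0, 0, 0.001, 0, 0, 0, 0.04],
    [0, 0, 0, 0, 0, 0, 0.04],
  ],
)

```text
time_s: 19.92
tool_pos: [0.5273, 0.1098, 0.0492]
orientation: [-0.0, 0.707, 0.707, -0.0]
ft_force: [-7.8, -1.1, 14.3]
finger_gap: 0.0504
```

Touched down as before. Release, rise, and move over amber yellow.

send_rows(
  motion=[
    [0, 0, -0.001, 0, 0, 0, 0.05],
    [0, 0, 0, 0, 0, 0, 0.054],
    [0, 0, 0, 0, 0, 0, 0.06],
    [0, 0, 0, 0, 0, 0, 0.07],
    [0, 0, 0, 0, 0, 0, 0.08],
    [0, 0, 0, 0, 0, 0, 0.08],
    [0, 0, 0, 0, 0, 0, 0.08],
  ],
)

```text
time_s: 20.8
tool_pos: [0.527, 0.1098, 0.0483]
orientation: [0.0, 0.707, 0.707, 0.0]
ft_force: [0.4, -0.5, -0.2]
finger_gap: 0.0805
```

send_rows(
  motion=[
    [0, 0, -0.01, 0, 0, 0, 0.08],
    [0, 0, -0.02, 0, 0, 0, 0.08],
    [0, 0, -0.03, 0, 0, 0, 0.08],
    [0, 0, -0.03, 0, 0, 0, 0.08],
    [0, 0, -0.03, 0, 0, 0, 0.08],
    [0, 0, -0.01, 0, 0, 0, 0.08],
    [0, 0, 0, 0, 0, 0, 0.08],
  ],
)

```text
time_s: 21.68
tool_pos: [0.5272, 0.1098, 0.1788]
orientation: [0.0, 0.707, 0.707, 0.0]
ft_force: [-0.3, -0.5, -0.4]
finger_gap: 0.0798
```

send_rows(
  motion=[
    [-0.015, -0.007, 0, 0, 0, 0, 0.085],
    [-0.03, -0.013, 0, 0, 0, 0, 0.085],
    [-0.035, -0.014, 0, 0, 0, 0, 0.085],
    [-0.035, -0.014, 0, 0, 0, 0, 0.085],
    [-0.035, -0.014, 0, 0, 0, 0, 0.085],
    [-0.03, -0.012, 0, 0, 0, 0, 0.085],
    [-0.015, -0.007, 0, 0, 0, 0, 0.085],
    [0, 0, 0, 0, 0, 0, 0.085],
    [0, 0, 0, 0, 0, 0, 0.085],
  ],
)

```text
time_s: 22.8
tool_pos: [0.446, -0.0847, 0.178]
orientation: [-0.0, 0.707, 0.707, 0.0]
ft_force: [0.1, -0.3, 0.0]
finger_gap: 0.0847
```

Run:
```python
from h import *
s=observe();print(np.round(s["tool_pos"],4))
cv2.imwrite("pics/w4.png",get_image("wrist")[:,:,::-1])
for k in "gry": blobs("wrist",k,.082)
```

```text
[ 0.446  -0.0847  0.178 ]
wrist r [ 347  337   41   43 1412] [366.3 358.3] [ 0.5111 -0.1962  0.082 ]
wrist y [ 259  200   46   43 1463] [280.5 220.4] [ 0.4447 -0.0837  0.082 ]
```

View pics/w4.png

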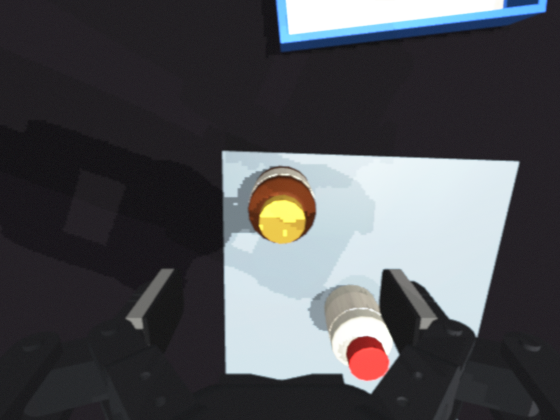

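Amber yellow is centred at (281,220), and white red (366,358) is 117 mm away. Same descent and grasp.

send_rows(
  motion=[
    [-0.0005, 0, 0.02, 0, 0, 0, 0.085],
    [0, 0, 0.025, 0, 0, 0, 0.085],
    [0, 0, 0.025, 0, 0, 0, 0.085],
    [0, 0, 0.02, 0, 0, 0, 0.085],
    [0, 0, 0.02, 0, 0, 0, 0.085],
    [0, 0, 0.013, 0, 0, 0, 0.085],
    [0, 0, 0.01, 0, 0, 0, 0.085],
    [0, 0, 0, 0, 0, 0, 0.085],
  ],
)

```text
time_s: 24.0
tool_pos: [0.4458, -0.0855, 0.0449]
orientation: [-0.001, 0.707, 0.707, -0.0]
ft_force: [-0.4, 0.8, 0.4]
finger_gap: 0.0846
```

send_rows(
  motion=[
    [0, 0, 0, 0, 0, 0, 0.065],
    [0, 0, 0, 0, 0, 0, 0.056],
    [0, 0, 0, 0, 0, 0, 0.05],
    [0, 0, 0, 0, 0, 0, 0.045],
    [0, 0, 0, 0, 0, 0, 0.04],
    [0, 0, 0, 0, 0, 0, 0.04],
    [0, 0, 0, 0, 0, 0, 0.04],
    [0, 0, 0, 0, 0, 0, 0.04],
  ],
  newtons=35,
)

```text
time_s: 25.0
tool_pos: [0.4466, -0.086, 0.0462]
orientation: [0.001, 0.707, 0.707, 0.0]
ft_force: [-1.9, 0.4, 6.3]
finger_gap: 0.0509
```

send_rows(
  motion=[
    [0, 0, -0.01, 0, 0, 0, 0.04],
    [0, 0, -0.02, 0, 0, 0, 0.04],
    [0, 0, -0.03, 0, 0, 0, 0.04],
    [0, 0, -0.03, 0, 0, 0, 0.04],
    [0, 0, -0.03, 0, 0, 0, 0.04],
    [0, 0, -0.02, 0, 0, 0, 0.04],
    [0, 0, 0, 0, 0, 0, 0.04],
  ],
)

```text
time_s: 25.88
tool_pos: [0.4469, -0.0861, 0.1871]
orientation: [0.002, 0.707, 0.707, 0.001]
ft_force: [0.1, -0.1, -1.5]
finger_gap: 0.051
```

send_rows(
  motion=[
    [0.02, 0.006, 0, 0, 0, 0, 0.04],
    [0.04, 0.006, 0, 0, 0, 0, 0.04],
    [0.045, 0.006, 0, 0, 0, 0, 0.04],
    [0.045, 0.006, 0, 0, 0, 0, 0.04],
    [0.045, 0.006, 0, 0, 0, 0, 0.04],
    [0.045, 0.006, 0, 0, 0, 0, 0.04],
    [0.045, 0.006, 0, 0, 0, 0, 0.04],
    [0.045, 0.006, 0, 0, 0, 0, 0.04],
    [0.035, 0.006, 0, 0, 0, 0, 0.04],
    [0.015, 0.006, 0, 0, 0, 0, 0.04],
    [0.005, 0.0005, 0, 0, 0, 0, 0.04],
    [0, 0, 0, 0, 0, 0, 0.04],
  ],
)

```text
time_s: 27.38
tool_pos: [0.5063, 0.2985, 0.1848]
orientation: [-0.0, 0.707, 0.707, -0.001]
ft_force: [-0.1, 0.3, -0.6]
finger_gap: 0.0509
```

send_rows(
  motion=[
    [0, 0, 0.02, 0, 0, 0, 0.04],
    [0, 0, 0.025, 0, 0, 0, 0.04],
    [0, 0, 0.025, 0, 0, 0, 0.04],
    [0, 0, 0.02, 0, 0, 0, 0.04],
    [0, 0, 0.015, 0, 0, 0, 0.04],
    [0, 0, 0.015, 0, 0, 0, 0.04],
    [0, 0, 0.008, 0, 0, 0, 0.04],
    [0, 0, 0.004, 0, 0, 0, 0.04],
    [0, 0, 0.002, 0, 0, 0, 0.04],
    [0, 0, 0.001, 0, 0, 0, 0.04],
    [0, 0, 0.001, 0, 0, 0, 0.04],
    [0, 0, 0, 0, 0, 0, 0.04],
  ],
)

```text
time_s: 28.88
tool_pos: [0.5066, 0.2993, 0.0495]
orientation: [0.0, 0.707, 0.707, 0.0]
ft_force: [0.3, 0.3, -1.2]
finger_gap: 0.0509
```

send_rows(
  motion=[
    [0, 0, 0.001, 0, 0, 0, 0.04],
    [0, 0, 0.001, 0, 0, 0, 0.04],
    [0, 0, 0, 0, 0, 0, 0.04],
  ],
)

```text
time_s: 29.25
tool_pos: [0.5067, 0.2994, 0.0492]
orientation: [-0.0, 0.707, 0.707, -0.0]
ft_force: [-5.8, -2.8, 12.1]
finger_gap: 0.0509
```

send_rows(
  motion=[
    [0, 0, -0.001, 0, 0, 0, 0.05],
    [0, 0, 0, 0, 0, 0, 0.054],
    [0, 0, 0, 0, 0, 0, 0.06],
    [0, 0, 0, 0, 0, 0, 0.07],
    [0, 0, 0, 0, 0, 0, 0.08],
    [0, 0, 0, 0, 0, 0, 0.08],
    [0, 0, 0, 0, 0, 0, 0.08],
  ],
)

```text
time_s: 30.12
tool_pos: [0.5065, 0.2993, 0.0483]
orientation: [-0.0, 0.707, 0.707, -0.0]
ft_force: [0.2, -0.1, -0.3]
finger_gap: 0.0801
```

send_rows(
  motion=[
    [0, 0, -0.01, 0, 0, 0, 0.08],
    [0, 0, -0.02, 0, 0, 0, 0.08],
    [0, 0, -0.03, 0, 0, 0, 0.08],
    [0, 0, -0.03, 0, 0, 0, 0.08],
    [0, 0, -0.03, 0, 0, 0, 0.08],
    [0, 0, -0.03, 0, 0, 0, 0.08],
    [0, 0, -0.03, 0, 0, 0, 0.08],
    [-0.03, 0, -0.02, 0, 0, 0, 0.08],
    [-0.05, -0.02, 0, 0, 0, 0, 0.08],
    [-0.05, -0.02, 0, 0, 0, 0, 0.08],
    [-0.04, -0.01, 0, 0, 0, 0, 0.08],
    [0, 0, 0, 0, 0, 0, 0.08],
  ],
)

```text
time_s: 31.62
tool_pos: [0.4563, 0.1276, 0.25]
orientation: [0.001, 0.708, 0.706, 0.001]
ft_force: [0.5, 0.1, -0.3]
finger_gap: 0.0797
```

Run:
```python
from h import *
s=observe();print(np.round(s["tool_pos"],4))
w=get_image("wrist");sc=get_image("scene")
cv2.imwrite("pics/f.png",np.hstack([cv2.resize(w,(400,300)),cv2.resize(sc,(400,300))])[:,:,::-1])
for c in("scene","top"):
  for k in "gry": blobs(c,k,.079)
```

```text
[0.4563 0.1276 0.25  ]
scene g [290 172  13  12 132] [295.9 177.6] [0.5302 0.1082 0.079 ]
scene g [288 192  26  22  96] [304.3 206.5] [0.6005 0.047  0.079 ]
scene g [147 319  21  21 324] [157.2 328.5] [ 0.5962 -0.3174  0.079 ]
scene r [312 151  14  12 130] [318.4 156.2] [0.5213 0.2014 0.079 ]
scene r [306 171  29  20 134] [322.4 184.6] [0.5881 0.1253 0.079 ]
scene r [172 252  17  17 240] [180.2 260.2] [ 0.5175 -0.2041  0.079 ]
scene y [332 129  14  14 146] [338.3 135.3] [0.5076 0.3008 0.079 ]
scene y [328 153  25  17 123] [340.9 164.5] [0.5785 0.208  0.079 ]
top g [390 190  12  12 117] [395.5 195.8] [ 0.594  -0.3145  0.079 ]
top g [214 207  28  33 145] [230.1 222. ] [0.521  0.0917 0.079 ]
top g [217 213  12  13 121] [222.4 219. ] [0.528  0.1108 0.079 ]
top r [344 221  13  13 122] [350.1 227. ] [ 0.5142 -0.2009  0.079 ]
```

View pics/f.png

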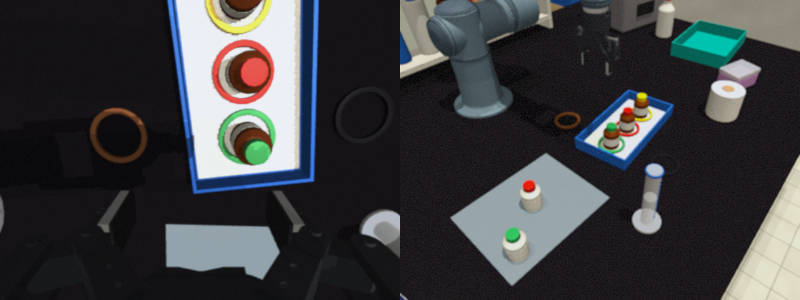

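All three stand upright in their rings. Against the rings, the caps measure green (0.529,0.109), red (0.521,0.201) and yellow (0.508,0.301), each within about 5 mm of its ring centre. The white bottles' pixels are unchanged and the gripper is clear.

```bash
python3 -c "
from bench import *
print(sign_off())"
```

```text
the job is handed in; nothing more can be done
None
```

The three amber bottles are standing upright in the rings that match their caps, set down gently and released. The job was handed in at about 32 s of the 88 s allowed; `sign_off()` gives no verdict.

- **Placement:** In the last pictures each cap measured within about 5 mm of its ring's centre, against a limit of 12 mm. The scene and top cameras differ by 2–4 mm. In that last check the red and yellow caps were measured by the scene camera only, because the top camera did not pick them up. A wrist view after placing red had it within about 1 mm.
- **Touchdown:** Each set-down was felt at the wrist as 12–14 N, well under the 120 N limit. I opened the fingers in small steps before lifting away.
- **Left alone:** The white bottles' caps are where they were at the start, to within a pixel. The measuring cylinder stands upright in the last picture; I checked it by eye only. The gripper was well above and clear of everything at hand-in.
- **Failed or disagreeing checks:** None failed. The trained networks mislabelled several things, including the black and brown rings, so I relied on cap and ring colours for the positions.

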